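Contact thermometer reading on a sampler's heater block

ROBOT

A 7-joint arm with a two-finger parallel gripper is mounted at the origin on the work surface. World frame = base frame: x ahead of the robot, y to its left, z up, the work surface at z = 0. Lengths are in mm, angles in rad, forces in N, time in s.
With the tool pointing down it reaches from about 400 to 850 mm from the base axis. Payload 10.4 kg.
Tool frame: the origin (TCP) lies midway between the tips of the shut fingers; the grasp point (between the pads) lies bot.tcp_to_grasp behind it (bot.tcp_to_grasp is the distance from the TCP to the grasp point, in mm); z points along the fingers, y is the direction in which the jaws open and shut (so a half turn about z gives the same grasp; the last joint's range is limited). The gripper opens to 85 mm and grips with 20 to 120 N. Pads are 22 mm wide; open, the fingers measure 114 mm over their backs; the gripper's body (76 mm by 85 mm) begins 54 mm behind the grasp point. The pads swing forward as they close: fully open they stand 13 mm farther back than shut.
Start: joints at [1.308, 0.332, -0.065, 1.46, 0.022, 1.35, -0.088], TCP at [148.463, -607.132, 231.338] pointing down, gripper open.
Joint ranges: [-2.6, 2.6], [-0.5, 2.12], [-1.47, 1.34], [0.16, 2.42], [-1.27, 4.41], [0.06, 2.06], [-2.6, 2.6]. Speed limits (rad/s): [2.22, 2.22, 2.79, 2.79, 3.14, 3.14, 3.14].

INTERFACE

Orientations are given as a unit quaternion [x, y, z, w].
In Python, from rig import bot gives the robot as it stands.
- The arm moves only by the tool play_rows, never from a script. Its argument "steps" is a list of rows, each an object with "translation": the shift along the world's x, y, z in cm, a list of three; "yaw": the turn about the world's z in degrees; "jaw": the finger opening in cm, from 0 to 8.54. A call has 1 to 5 rows; each row is the pose to reach, as a shift and turn from the pose commanded when the call began; what a row does not reach only later rows make up. A row lasts 1/10 s, in which the tool goes at most 50 mm and 8.59 degrees, less where a joint would pass 70% of its speed; a pose out of reach is approached as far as the arm can. A call with a gripper value outside its range is refused whole. The fingers move at their own pace and stop on an object; "newtons" is the grip in N (left out, the last holds). Time passes only in rows, so rows that repeat a pose let the fingers close. It gives the time, the measured TCP pose, the force and the opening at its end, in the units of the state.
- bot.state(): the state, without advancing time (a new reading comes with each control period).
- bot.capture(name): name is "side" or "top"; returns a dict with "frame" (400x640x3 uint8, blue, green, red), "camera_matrix" (3x3 intrinsics, pixels), "distortion" ([k1, k2, p1, p2, k3] as OpenCV has them; the pictures are not rectified), "rvec" (rotation vector, rad) and "tvec" (3), from world to camera coordinates, as OpenCV has them. Camera axes: x right, y down, z forward; pixel columns grow to the right and rows downward; lengths in mm; the calibration is good to about 2 mm. A picture is of the moment at which its call begins. There is no depth.
- bot.finish_job(): hands the job in, once; it reports no verdict.
The state is a dict: "time_s": time; "joint_positions": joint angles; "joint_velocities": joint speeds; "joint_efforts": joint torques, N m; "eef_pos": TCP position; "eef_rot": TCP orientation; "ft_force": force on the tool from outside, world axes, zero at the start; "torque": the same for the moment, N m; "width": finger opening in mm.
Only numpy, scipy, OpenCV 4.12 (cv2) and the standard library are available. Lean on these libraries where they do the work, as an engineer would, in place of code of your own. Each camera call takes 0.05 s, during which the arm holds its last target. There are 200 camera calls.

TASK

Swing the sampler's box-shaped cover open by its bar handle to about a right angle, then lift the contact thermometer probe out of its dock and set its spring tip on the ring-marked spot of the heater block, square to the block's sloping face, pressing lightly so that the spring tip is about half-way in. Finish while still holding the probe in the gripper and pressed there for the reading; never press hard, and leave the other things on the bench where they stand.

Things in the scene. Friction and masses are not known exactly. Their poses are not given: they have to be found in the camera images.
- cover (a joint): Opening angle of the sampler's cover door in rad: 0 shut, grows as it swings open, stop at 1.8; needs under 2 N at the handle and stays where it is left. It starts shut or slightly ajar.
- cover_hinge (a point): Point on the cover's upright hinge axis, 127 mm above the table, carried by the cover. Axes turn with the cover: z up; with the cover shut, x points from the front into the sampler (away from the robot) and y to the left along the sampler's face. The cover opens counter-clockwise seen from above. It is a white box-shaped door (front, roof and two sides in one piece, open towards the sampler and below), 170 mm wide along y, 90 mm deep along -x, its roof 142 mm above the table.
- cover_handle (a point): Grip point of the cover's handle, an upright round steel bar 12 mm in diameter its axis 37 mm in front of the cover's front, near the edge away from the hinge; the bar's top end is 20 mm above this point, the upper of its two stand-offs 30 mm below it (69 mm and 102 mm are the heights of the stand-offs and 132 mm of this point above the table). In the cover's own axes (origin on the hinge axis) it lies at x -127, y +140 mm. Axes as cover_hinge.
- sampler: White vial sampler, 220 deep x 340 wide x 170 mm high, fixed, with a round vial tray (to 222 mm) and a small tower (to 270 mm) on top. Origin on the table in the plane of its front face, half-way along it; x points into the sampler, y to the left along its face, z up. In front of the face, under the cover, is a ledge 25 mm high and 105 mm deep that carries the heater block.
- block: Bare aluminium heater block, 66 x 75 mm, on the ledge beneath the cover, fixed. Origin under its centre, x and y as the sampler's. Its sloping top face rises away from the robot at 0.42 rad (24 degrees) to the level.
- spot (a point): Centre of the marked spot: a dark engraved ring 22 mm in diameter with a centre dot (not the four small screw heads at the corners), in the middle of the block's sloping top face, 63 mm above the table. z points square out of the face (up and towards the sampler's front), y to the left along the sampler's face.
- probe_grip (a point): Middle of the exposed part of the contact thermometer probe's handle while it stands in the dock. The probe is a round rod: black handle 22 mm in diameter and 90 mm long, this point 55 mm above its lower end; below it a steel stem 10 mm in diameter and 52 mm long, then the 14 mm spring tip. z points along the probe from tip to handle. The probe weighs about 80 g.
- probe: The same probe; origin at the lower end of its black handle, on the axis, axes as probe_grip.
- probe_tip (a point): Centre of the flat end, 10 mm in diameter, of the probe's spring tip, 121 mm from probe_grip when the tip is fully out; z points along the probe from tip to handle.
- tip (a joint): How far the probe's spring tip is pushed in, in m: 0 fully out, 0.012 fully in; about 0.5 N per mm (6 N fully in).
- dock: Grey dock, fixed: base 90 x 80 mm, socket block 60 x 60 mm with its top 100 mm above the table. Origin under its centre. The probe stands upright in it, tip down; the lower 20 mm of its handle sit in a round 25 mm socket, 70 mm of handle stand out above. The tip clears the dock after a lift of 86 mm.
- rack: white plastic vial rack, 60 x 130 x 30 mm, bystander; origin under its centre.
- vial0: glass vial 14 mm wide, 37 mm tall, standing in the rack, bystander; origin under its centre.
- vial1: as vial0; origin under its centre.
- vial2: as vial0; origin under its centre.
- beaker: open glass beaker, 68 mm wide, 85 mm tall, bystander; origin under its centre.
- jar: amber jar 56 mm wide, 60 mm tall, bystander; origin under its centre.
- driver: screwdriver lying on the table, bystander; origin under its centre.
Not all that is in view belongs to the job. Leave any green look-alike of the probe alone.

How it is judged (in metres and radians):
On the way, in this order (a step that is already met when the one before it is completed fails the run):
1. the cover is swung open (more than 75 degrees) (value of joint cover above 1.3 rad), for 0.2 s.
2. the probe is lifted clear of its dock by the gripper (height (world z) of probe_grip above 0.19 m and contact force between the fingers and probe above 1 N), for 0.2 s.
At the end, for the whole second after the job is handed in: The cover is more than 75 degrees open; the gripper holds the probe at rest, touching neither dock nor sampler, its tip within 7 mm of the spot's centre, its axis within 8 degrees of square to the sloping face, the spring tip pushed in 2.5 to 9.5 mm (of 12) with 1 to 6 N on the block (value of joint cover above 1.3 rad and distance between probe_tip and spot below 0.007 m and angle between the z axis of probe_tip and the z axis of spot, either way round below 0.14 rad and value of joint tip between 0.0025 and 0.0095 m and contact force between probe and block between 1 and 6 N and contact force between the fingers and probe above 1 N and contact force between probe and dock below 0.1 N and contact force between probe and sampler below 0.1 N and linear speed of probe below 0.02 m/s); the arm keeps its last pose, push and grip.
It fails at once if the probe is pressed hard on the block (over 15 N) (contact force between probe and block above 15 N).
It fails at once if a bystander is disturbed (moved more than 30 mm) (distance of any of rack, vial0, vial1, vial2, beaker, jar, driver from where it was at the start of the episode above 0.03 m).
It also fails if it takes over 64 s, if anything falls off the work surface, if the arm or the gripper's body presses on something with over 40 N, if the wrist force passes 120 N, or if a joint passes its speed limit or range.

## Working session

There is one attempt and no reset: what is moved stays moved. The work goes in short steps, Python scripts to look and compute and a tool call to move; the robot and the scene stay as the last step left them, time stands still between calls to the robot, and variables do not carry over. Pictures are saved under pics/ and viewed, about 8 in all and at most 12, crops included, and the job is handed in when it is done.

Besides the shell and the picture viewer there is one more tool, called after ">>>" as a command line: name --argument value ..., lists and objects as JSON in quotes. play_rows: Moves the arm, as the interface text tells. Its arguments: {"type":"object","properties":{"steps":{"type":"array"},"newtons":{"type":"number"}},"required":["steps"]}

```bash
ls; mkdir -p pics; cat > h.py <<'E'
import numpy as np,cv2
from rig import bot
from scipy.spatial.transform import Rotation as R
def ray(c,uv):
    p=cv2.undistortPoints(np.array([[uv]],float),np.array(c["camera_matrix"]),np.array(c["distortion"])).ravel()
    M=cv2.Rodrigues(np.array(c["rvec"],float))[0];t=np.array(c["tvec"],float).ravel()
    o=-M.T@t;d=M.T@np.array([p[0],p[1],1.]);return o,d/np.linalg.norm(d)
def onz(c,uv,z):
    o,d=ray(c,uv);return o+d*(z-o[2])/d[2]
def two(c1,u1,c2,u2):
    o1,d1=ray(c1,u1);o2,d2=ray(c2,u2)
    s=np.linalg.lstsq(np.c_[d1,-d2],o2-o1,rcond=None)[0]
    a=o1+s[0]*d1;b=o2+s[1]*d2;return (a+b)/2,np.linalg.norm(a-b)
def proj(c,P):
    return cv2.projectPoints(np.array(P,float).reshape(-1,3),np.array(c["rvec"],float),np.array(c["tvec"],float),np.array(c["camera_matrix"]),np.array(c["distortion"]))[0].reshape(-1,2)
def cal(n):
    return np.load(f'{n}.npy',allow_pickle=True).item()
E
python3 - <<'E'
from h import *
for n in("side","top"):
    c=bot.capture(n);np.save(n,c,allow_pickle=True);cv2.imwrite(f"pics/{n}0.png",c["frame"]);print(n,ray(c,(320,200)))
print(bot.state(),bot.tcp_to_grasp)
E
```

```text
pics
side (array([518.52716511, 865.73903956, 695.07204676]), array([ 0.05090963, -0.79929802, -0.59877448]))
top (array([ 468.55372194,   69.95594608, 1346.06751342]), array([ 0.09282703,  0.01671265, -0.99554198]))
{'time_s': 0.1, 'joint_positions': array([ 1.30841925,  0.33278027, -0.06472309,  1.46086845,  0.02153145,
        1.34988632, -0.08848806]), 'joint_velocities': array([-0.00050181, -0.00190591,  0.00082948, -0.00113911, -0.00112045,
       -0.0006603 ,  0.00124735]), 'joint_efforts': array([ 1.94387991e-03, -6.26744485e+01,  4.95301955e-02, -3.92430317e+01,
        1.63782859e-02,  6.97707786e-03,  1.61871736e-05]), 'eef_pos': array([ 148.38113697, -606.78254082,  230.60795632]), 'eef_rot': array([ 9.92819496e-01,  1.19620465e-01, -6.63065538e-05, -6.22418839e-04]), 'ft_force': array([-0.12092964,  0.1485439 , -0.59475916]), 'torque': array([-0.01470802,  0.03176282,  0.0251662 ]), 'width': 85.35936301153068} 18.700000000000003
```

View pics/top0.png

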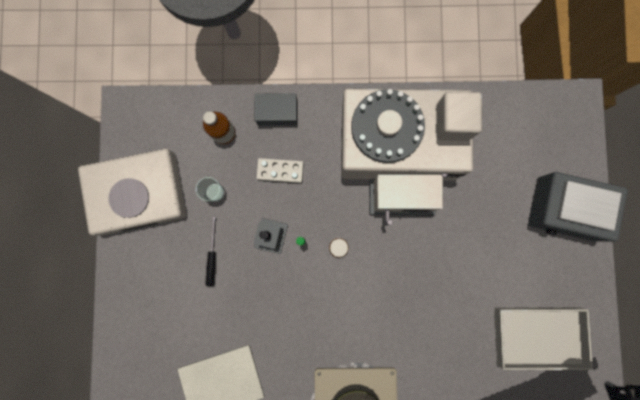

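View pics/side0.png

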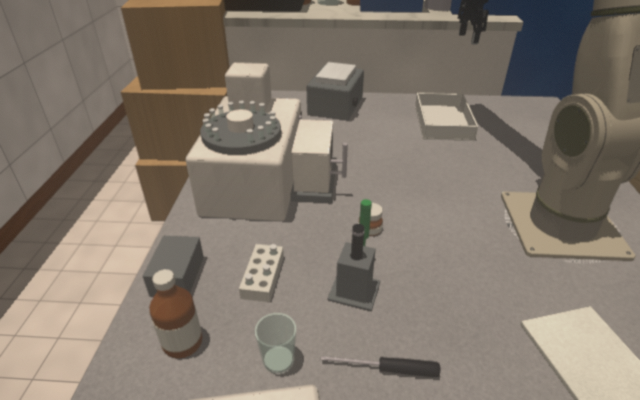

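The top view has the sampler at (405,130), the cover roof at (408,192), the bar handle at (387,217), the black probe at (265,236) and its green look-alike at (300,241). The side view has the handle at (345,160), the probe at (357,240), and the beaker, jar and driver clear of the path. I'll zoom in on the parts that matter.

```bash
python3 - <<'E'
from h import *
a,b=cal("top")["frame"],cal("side")["frame"]
def z(im,x0,y0,w,h,s):
    o=cv2.resize(im[y0:y0+h,x0:x0+w],None,fx=s,fy=s,interpolation=cv2.INTER_CUBIC)
    for i in range((x0+19)//20*20,x0+w,20):cv2.line(o,((i-x0)*s,0),((i-x0)*s,6),(0,0,255),1);cv2.putText(o,str(i),((i-x0)*s+2,14),0,.35,(0,0,255))
    for i in range((y0+19)//20*20,y0+h,20):cv2.line(o,(0,(i-y0)*s),(6,(i-y0)*s),(0,0,255),1);cv2.putText(o,str(i),(8,(i-y0)*s+4),0,.35,(0,0,255))
    return o
p=np.zeros((600,800,3),np.uint8)
t=z(a,340,150,140,80,4);p[:320,:560]=t
t=z(a,245,210,60,45,4);p[:180,560:800]=t
t=z(b,285,110,75,90,3);p[325:595,:225]=t
t=z(b,320,190,65,120,2);p[325:565,230:360]=t
t=z(b,180,60,140,90,3);p[325:595,370:790]=t
cv2.imwrite("pics/z0.png",p)
E
```

```text
(no output)
```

View pics/z0.png

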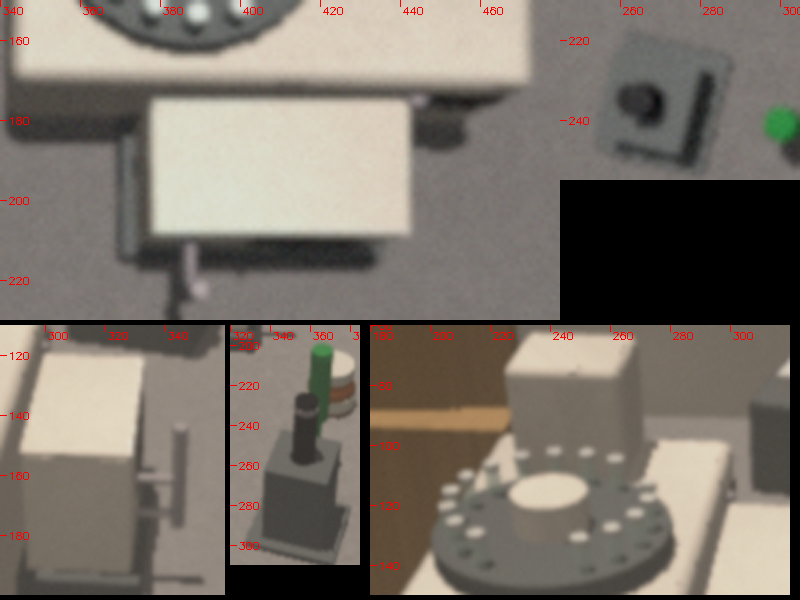

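```bash
python3 - <<'E'
from h import *
np.set_printoptions(precision=1,suppress=True)
t,s=cal("top"),cal("side")
for n,u,z in [("TL",(377.5,174.5),142),("TR",(443,174.5),142),("BR",(442.8,208.8),142),("BL",(377.5,208.5),142),("bartop",(390.5,222),152),("samp L",(343.5,169.5),170),("samp R",(472,170),170),("probetop",(262,235),170),("socketbase",(267,235),100)]:print(n,onz(t,u,z))
print(two(t,(390.5,222),s,(345,144)),two(t,(262.5,235),s,(358,227.5)))
for u,z in [((345,144),152),((358,227.5),170)]:print(onz(s,u,z))
# dark probe blob
g=t["frame"].max(2)[225:245,250:280];print(g)
E
```

```text
TL [646.9 -63.  142. ]
TR [ 644.7 -235.9  142. ]
BR [ 553.8 -232.3  142. ]
BL [556.6 -61.  142. ]
bartop [520.2 -93.  152. ]
samp L [657.   27.9 170. ]
samp R [ 651.4 -303.7  170. ]
probetop [489.9 239.2 170. ]
socketbase [491.  235.7 100. ]
(array([519.8, -93.5, 147.8]), np.float64(1.271602732510818)) (array([490. , 238.4, 166.5]), np.float64(0.08736782471592291))
[519.1 -86.1 152. ]
[490.2 242.5 170. ]
[[123 127 124 127 128 128 121 117 113 110 110 109 110 107 109 109 108 108
  110 112 108 107 107 111 111 106 107 108 113 113]
 [124 124 128 126 123 125 123 116 112 112 109 111 111 108 110 112 110 109
  111 108 108 109 108 109 111 111 111 112 112 107]
 [123 124 127 126 124 124 124 117 111 108 111 110 109 110 111 113 110 109
  111 110 111 109 109 112 109 111 112 112 112 103]
 [126 126 127 127 127 126 121 112 113 110 107 107 109 108 111 108 110 108
  109 111 107 112 111 109 111 115 110 111 107  94]
 [125 128 130 124 124 123 123 113 111 109 111 107 108 104 103 106 101 106
  105 109 111 109 109 111 111 109 109 110 102  85]
 [126 129 124 126 127 126 118 114 105 105 102  94  96  96  89  87  
[... 1108 characters left out ...]
 90  81  62  48  39  34
   31  42  63  88 104 107 111 109  93  65  47  40]
 [123 126 124 119 114 109 107 108 107 107 109 106 103  92  67  54  46  49
   47  57  73  97 107 111 110 106  90  64  42  37]
 [123 123 125 122 113 108 108 106 109 107 109 109 106  98  80  69  65  67
   68  77  94 105 108 107 110 103  83  57  35  37]
 [123 123 126 119 111 107 108 110 106 108 107 103 109 107  96  93  92  93
   92  97 101 107 107 109 108 101  79  51  37  41]
 [124 124 126 117 112 109 108 107 108 109 107 106 109 106 105 104 102 106
  105 108 108 109 112 106 107  95  70  44  40  46]
 [126 126 125 119 108 106 106 105 108 103 101 100 106 105 105 111 106 109
  110 108 112 110 107 109 103  90  63  44  41  40]]
```

Cover geometry checks out: the roof is 171 x 90 mm, the yaw is about -1°, and the bar at (520,-93) matches the prediction. The probe axis is near (490,237). I'll move above the handle first.

>>> play_rows --steps '[{"translation": [2.86,3.96,0],"yaw": -3,"jaw": 6},{"translation": [5.72,7.92,0],"yaw": -6,"jaw": 6},{"translation": [8.58,11.88,0],"yaw": -9,"jaw": 6},{"translation": [11.44,15.84,0],"yaw": -12,"jaw": 6},{"translation": [14.3,19.8,0],"yaw": -15,"jaw": 6}]' --newtons 30

```text
time_s: 0.6
eef_pos: [292.2, -407.2, 231.1]
eef_rot: [1.0, -0.012, -0.0, 0.0]
ft_force: [0.4, 0.2, 0.2]
width: 60.0
```

>>> play_rows --steps '[{"translation": [2.86,3.96,0],"yaw": 0,"jaw": 6},{"translation": [5.72,7.92,0],"yaw": 0,"jaw": 6},{"translation": [8.58,11.88,0],"yaw": 0,"jaw": 6},{"translation": [11.44,15.84,0],"yaw": 0,"jaw": 6},{"translation": [14.3,19.8,0],"yaw": 0,"jaw": 6}]'

```text
time_s: 1.1
eef_pos: [435.1, -209.3, 231.3]
eef_rot: [1.0, -0.011, -0.0, 0.0]
ft_force: [0.3, -0.5, -0.2]
width: 59.9
```

>>> play_rows --steps '[{"translation": [2.86,3.96,0],"yaw": 0,"jaw": 6},{"translation": [5.72,7.92,0],"yaw": 0,"jaw": 6},{"translation": [8.58,11.88,0],"yaw": 0,"jaw": 6},{"translation": [8.58,11.88,0],"yaw": 0,"jaw": 6},{"translation": [8.58,11.88,0],"yaw": 0,"jaw": 6}]'

```text
time_s: 1.6
eef_pos: [520.4, -91.3, 230.8]
eef_rot: [1.0, -0.01, -0.0, -0.0]
ft_force: [-0.1, -0.1, -0.3]
width: 59.8
```

>>> play_rows --steps '[{"translation": [0,0,-4],"yaw": 0,"jaw": 6},{"translation": [0,0,-8],"yaw": 0,"jaw": 6},{"translation": [0,0,-11.7],"yaw": 0,"jaw": 6},{"translation": [0,0,-11.7],"yaw": 0,"jaw": 3},{"translation": [0,0,-11.7],"yaw": 0,"jaw": 0}]' --newtons 25

```text
time_s: 2.1
eef_pos: [519.9, -93.4, 115.0]
eef_rot: [1.0, -0.012, -0.0, 0.0]
ft_force: [0.9, 0.2, 0.5]
width: 31.7
```

>>> play_rows --steps '[{"translation": [0,0,0],"yaw": 0,"jaw": 0},{"translation": [0,0,0],"yaw": 0,"jaw": 0},{"translation": [0,0,0],"yaw": 0,"jaw": 0}]'

```text
time_s: 2.4
eef_pos: [521.0, -91.9, 116.4]
eef_rot: [1.0, -0.011, 0.001, 0.0]
ft_force: [-4.2, 4.0, 6.6]
width: 11.1
```

```bash
python3 - <<'E'
import numpy as np
H=np.array([645.5,-234]);P=np.array([521,-92]);r=P-H
for a in range(0,101,8):
    t=np.radians(a);q=H+np.array([[np.cos(t),-np.sin(t)],[np.sin(t),np.cos(t)]])@r
    print(a,((q-P)/10).round(2))
E
```

```text
0 [0. 0.]
8 [-1.86 -1.87]
16 [-3.43 -3.98]
24 [-4.7  -6.29]
32 [-5.63 -8.76]
40 [ -6.21 -11.32]
48 [ -6.43 -13.95]
56 [ -6.28 -16.58]
64 [ -5.77 -19.17]
72 [ -4.9  -21.65]
80 [ -3.7 -24. ]
88 [ -2.18 -26.15]
96 [ -0.37 -28.07]
```

>>> play_rows --steps '[{"translation": [-0.9,-0.9,0],"yaw": 4,"jaw": 0},{"translation": [-1.86,-1.87,0],"yaw": 8,"jaw": 0},{"translation": [-3.43,-3.98,0],"yaw": 16,"jaw": 0},{"translation": [-4.7,-6.29,0],"yaw": 24,"jaw": 0},{"translation": [-5.63,-8.76,0],"yaw": 32,"jaw": 0}]'

```text
time_s: 2.9
eef_pos: [465.1, -181.0, 116.5]
eef_rot: [0.963, 0.268, 0.002, 0.002]
ft_force: [13.9, -2.3, -7.7]
width: 11.1
```

>>> play_rows --steps '[{"translation": [-0.58,-2.56,0],"yaw": 8,"jaw": 0},{"translation": [-0.8,-5.19,0],"yaw": 16,"jaw": 0},{"translation": [-0.65,-7.82,0],"yaw": 24,"jaw": 0},{"translation": [-0.14,-10.41,0],"yaw": 32,"jaw": 0},{"translation": [0.73,-12.89,0],"yaw": 40,"jaw": 0}]'

```text
time_s: 3.4
eef_pos: [474.6, -308.8, 116.5]
eef_rot: [0.813, 0.582, 0.003, 0.002]
ft_force: [16.5, 8.4, -4.7]
width: 11.0
```

>>> play_rows --steps '[{"translation": [1.2,-2.35,0],"yaw": 8,"jaw": 0},{"translation": [2.72,-4.5,0],"yaw": 16,"jaw": 0},{"translation": [4.0,-5.9,0],"yaw": 22,"jaw": 0},{"translation": [4.0,-5.9,0],"yaw": 22,"jaw": 0},{"translation": [4.0,-5.9,0],"yaw": 22,"jaw": 0}]'

```text
time_s: 3.9
eef_pos: [514.9, -366.0, 116.5]
eef_rot: [0.689, 0.725, 0.003, 0.002]
ft_force: [7.9, 7.3, 0.8]
width: 10.9
```

>>> play_rows --steps '[{"translation": [0,0,0],"yaw": 0,"jaw": 5},{"translation": [0,0,0],"yaw": 0,"jaw": 5},{"translation": [0,0,4],"yaw": 0,"jaw": 5},{"translation": [0,0,8],"yaw": 0,"jaw": 5},{"translation": [0,0,12],"yaw": 0,"jaw": 5}]'

```text
time_s: 4.4
eef_pos: [510.6, -368.5, 236.5]
eef_rot: [0.69, 0.723, -0.0, 0.0]
ft_force: [0.4, 0.7, -0.0]
width: 50.4
```

>>> play_rows --steps '[{"translation": [-3,3,2],"yaw": -8,"jaw": 5},{"translation": [-6,6,4],"yaw": -16,"jaw": 5},{"translation": [-7,10,6],"yaw": -24,"jaw": 5},{"translation": [-8,14,6],"yaw": -32,"jaw": 5},{"translation": [-8,18,6],"yaw": -40,"jaw": 5}]'

```text
time_s: 4.9
eef_pos: [430.2, -187.4, 295.8]
eef_rot: [0.898, 0.44, 0.0, 0.002]
ft_force: [1.0, 1.4, -0.3]
width: 50.3
```

```bash
cat >> h.py <<'E'
def z(im,x0,y0,w,h,s):
    o=cv2.resize(im[y0:y0+h,x0:x0+w],None,fx=s,fy=s,interpolation=cv2.INTER_CUBIC)
    for i in range((x0+9)//10*10,x0+w,10):cv2.line(o,((i-x0)*s,0),((i-x0)*s,6),(0,0,255),1);cv2.putText(o,str(i),((i-x0)*s+2,14),0,.35,(0,0,255))
    for i in range((y0+9)//10*10,y0+h,10):cv2.line(o,(0,(i-y0)*s),(6,(i-y0)*s),(0,0,255),1);cv2.putText(o,str(i),(8,(i-y0)*s+4),0,.35,(0,0,255))
    return o
E
python3 - <<'E'
from h import *
for n in("side","top"):
    c=bot.capture(n);np.save(n+"1",c,allow_pickle=True)
a,b=cal("top1")["frame"],cal("side1")["frame"]
p=np.zeros((600,800,3),np.uint8)
p[:600,:400]=cv2.resize(z(a,365,160,80,120,5),(400,600));
p[:600,400:]=z(b,270,100,80,120,5)
cv2.imwrite("pics/z1.png",p);print(bot.state()["eef_pos"])
E
```

```text
[ 431.76257406 -183.21936769  296.01429056]
```

View pics/z1.png

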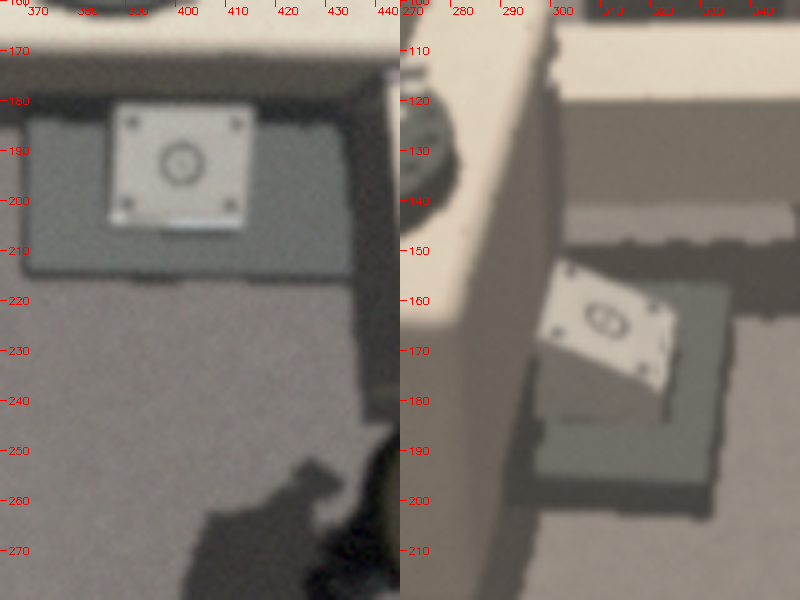

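The cover stands open at the right. The ring shows at top (401.4,192.6) and side (311.2,164.4). Next I'll triangulate the spot and start moving toward the probe.

```bash
python3 - <<'E'
from h import *
np.set_printoptions(precision=1,suppress=True)
t,s=cal("top1"),cal("side1")
print(two(t,(401.4,192.6),s,(311.2,164.4)),onz(t,(401.4,192.6),63),onz(s,(311.2,164.4),63))
# block lower/upper edge for yaw
print(onz(t,(387,205),48),onz(t,(411,206.3),48),onz(t,(388,181),78),onz(t,(413.5,181),78))
# cover: mask bright roof in top view right
g=t["frame"];m=(g.min(2)>150).astype(np.uint8);n,l,st,ce=cv2.connectedComponentsWithStats(m)
for i in range(1,n):
    if st[i,4]>300:
        q=cv2.minAreaRect(np.argwhere(l==i)[:,::-1].astype(np.float32));print(st[i],[onz(t,x,142)[:2] for x in cv2.boxPoints(q)])
E
```

```text
(array([ 606.2, -138.5,   58.1]), np.float64(1.4360726461150042)) [ 606.4 -137.7   63. ] [ 604.8 -130.8   63. ]
[573.1 -98.4  48. ] [ 568.6 -166.3   48. ] [637.8 -98.9  78. ] [ 636.9 -169.8   78. ]
[ 442    6   36   35 1149] [array([1104.8, -246.8]), array([1106.4, -340.8]), array([1013. , -340.7]), array([1011.3, -247.2])]
[ 479    6   35   33 1071] [array([1105.7, -347.8]), array([1103.6, -439.3]), array([1014.1, -435.7]), array([1016. , -344.7])]
[261   9  34  34 742] [array([1107. ,  246.1]), array([1105.9,  155.9]), array([1013. ,  156.5]), array([1014.1,  246.2])]
[  264     8   179    76 10758] [array([1106.1,  240.6]), array([1105.4, -245.4]), array([ 898.7, -242. ]), array([898.8, 238.1])]
[  78   11   34   34 1051] [array([1104.6,  742.8]), array([1104.3,  653.9]), array([1011.8,  651.9]), array([1012.2,  740.2])]
[114  11  35  33 905] [array([1104.3,  645.8]), array([1103.9,  553.8]), array([1014. ,  552.3]), array([1014.5,  643.9])]
[151  11  35  33 992] [array([1103.8,  545.7]), array([1103.2,  453.3]), array([1013.3,  452.4]), array([1013.9,  544.2])]
[   3   12   36   
[... 1844 characters left out ...]
259. ]), array([696.7, 255.2]), array([686.7, 136. ]), array([631.4, 140.3])]
[ 443  172   40   66 1952] [array([ 643.3, -233.1]), array([ 652.9, -323.5]), array([ 488.6, -335.7]), array([ 479. , -246.5])]
[388 182  27  23 430] [array([626.6, -90.3]), array([ 625.7, -158.9]), array([ 567.3, -157.2]), array([568.1, -88.9])]
[ 561  182   60   48 2013] [array([ 529.7, -533.9]), array([ 624.1, -561.1]), array([ 589.2, -696.9]), array([ 495.6, -669. ])]
[ 510  310   71   53 3184] [array([ 291.9, -394.1]), array([ 291.1, -570.6]), array([ 162.7, -561.7]), array([ 163. , -387.2])]
[ 178  346   85   54 3287] [array([161. , 460.2]), array([209.1, 278.3]), array([ 81.3, 239.8]), array([ 34.5, 419.8])]
```

Cover is at about 94°, and the spot is near (606,-138,61). Now over to the probe.

>>> play_rows --steps '[{"translation": [0.6,4.2,0],"yaw": -5.3,"jaw": 6},{"translation": [1.2,8.4,0],"yaw": -10.6,"jaw": 6},{"translation": [1.8,12.6,0],"yaw": -15.9,"jaw": 6},{"translation": [2.4,16.8,0],"yaw": -21.2,"jaw": 6},{"translation": [2.9,21,0],"yaw": -26.5,"jaw": 6}]'

```text
time_s: 5.5
eef_pos: [460.5, 23.0, 295.1]
eef_rot: [0.974, 0.225, 0.001, 0.001]
ft_force: [1.7, -0.3, 0.1]
width: 60.1
```

>>> play_rows --steps '[{"translation": [0.6,4.2,0],"yaw": -5.3,"jaw": 6},{"translation": [1.2,8.4,-1],"yaw": -10.6,"jaw": 6},{"translation": [1.8,12.6,-3],"yaw": -15.9,"jaw": 6},{"translation": [2.4,16.8,-5],"yaw": -21.2,"jaw": 6},{"translation": [2.9,21,-6],"yaw": -26.5,"jaw": 6}]'

```text
time_s: 6.0
eef_pos: [490.2, 231.8, 233.3]
eef_rot: [1.0, -0.005, 0.0, 0.001]
ft_force: [1.3, -0.7, 0.4]
width: 60.1
```

>>> play_rows --steps '[{"translation": [0,0,0],"yaw": 0,"jaw": 6}]'

```text
time_s: 6.1
eef_pos: [487.0, 238.7, 232.9]
eef_rot: [1.0, -0.0, -0.001, -0.001]
ft_force: [0.1, -0.4, 0.0]
width: 59.9
```

>>> play_rows --steps '[{"translation": [0.2,-0.1,-4],"yaw": 0,"jaw": 6},{"translation": [0.2,-0.1,-8],"yaw": 0,"jaw": 6},{"translation": [0.2,-0.1,-11.6],"yaw": 0,"jaw": 6},{"translation": [0.2,-0.1,-11.6],"yaw": 0,"jaw": 6},{"translation": [0.2,-0.1,-11.6],"yaw": 0,"jaw": 2.5}]' --newtons 20

```text
time_s: 6.6
eef_pos: [491.9, 230.9, 119.5]
eef_rot: [1.0, -0.002, 0.0, 0.0]
ft_force: [0.3, 0.1, 0.6]
width: 46.9
```

>>> play_rows --steps '[{"translation": [0,0,0],"yaw": 0,"jaw": 1},{"translation": [0,0,0],"yaw": 0,"jaw": 1},{"translation": [0,0,0],"yaw": 0,"jaw": 1},{"translation": [0,0,0],"yaw": 0,"jaw": 1}]'

```text
time_s: 7.0
eef_pos: [492.1, 234.2, 120.8]
eef_rot: [1.0, -0.001, 0.002, -0.002]
ft_force: [0.5, 8.1, -1.0]
width: 23.3
```

>>> play_rows --steps '[{"translation": [0,0.2,0],"yaw": 0,"jaw": 1},{"translation": [0,0.2,0],"yaw": 0,"jaw": 1},{"translation": [0,0.2,0],"yaw": 0,"jaw": 1}]'

```text
time_s: 7.3
eef_pos: [492.0, 235.6, 120.5]
eef_rot: [1.0, -0.002, 0.002, -0.002]
ft_force: [1.0, 7.3, -1.9]
width: 22.1
```

```bash
python3 - <<'E'
from h import *
for n in("side","top"):
    c=bot.capture(n);np.save(n+"2",c,allow_pickle=True)
a,b=cal("top2")["frame"],cal("side2")["frame"]
p=np.zeros((480,800,3),np.uint8)
p[:480,:400]=z(a,230,180,100,120,4)
p[:480,400:]=z(b,310,190,100,120,4)
cv2.imwrite("pics/z2.png",p);s=bot.state();print(s["eef_pos"],s["width"],s["ft_force"])
E
```

```text
[492.00532746 235.59662307 120.45032274] 21.97015624219064 [ 0.59887904  6.77191801 -2.78001776]
```

View pics/z2.png

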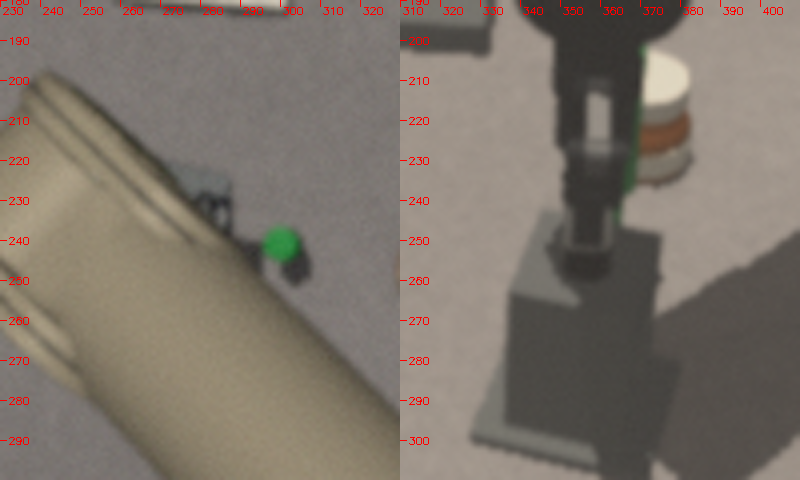

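The fingers hold the black handle above the dock, and the width reads 22 mm as it should. Lift, with the stem still inside the socket.

>>> play_rows --steps '[{"translation": [0,0,0],"yaw": 0,"jaw": 1},{"translation": [0,0,1.5],"yaw": 0,"jaw": 1},{"translation": [0,0,3],"yaw": 0,"jaw": 1},{"translation": [0,0,4.7],"yaw": 0,"jaw": 1},{"translation": [0,0,6.4],"yaw": 0,"jaw": 1}]' --newtons 30

```text
time_s: 7.9
eef_pos: [491.6, 234.3, 184.8]
eef_rot: [1.0, -0.002, 0.001, -0.001]
ft_force: [-0.3, 3.7, -0.8]
width: 21.2
```

>>> play_rows --steps '[{"translation": [0,0,0],"yaw": 0,"jaw": 1},{"translation": [0,0,0],"yaw": 0,"jaw": 1},{"translation": [0,0,0],"yaw": 0,"jaw": 1},{"translation": [0,0,0],"yaw": 0,"jaw": 1}]' --newtons 20

```text
time_s: 8.3
eef_pos: [491.4, 232.8, 182.0]
eef_rot: [1.0, -0.002, -0.0, 0.0]
ft_force: [1.3, -0.0, 1.7]
width: 21.5
```

```bash
python3 - <<'E'
from h import *
b=bot.capture("side");np.save("side3",b,allow_pickle=True)
cv2.imwrite("pics/z3.png",z(b["frame"],310,150,100,150,4));s=bot.state();print(s["eef_pos"],s["width"],s["ft_force"])
E
```

```text
[491.37164673 232.78468917 181.98831794] 21.541194341553297 [ 0.45471526 -0.42184877  1.05941922]
```

View pics/z3.png

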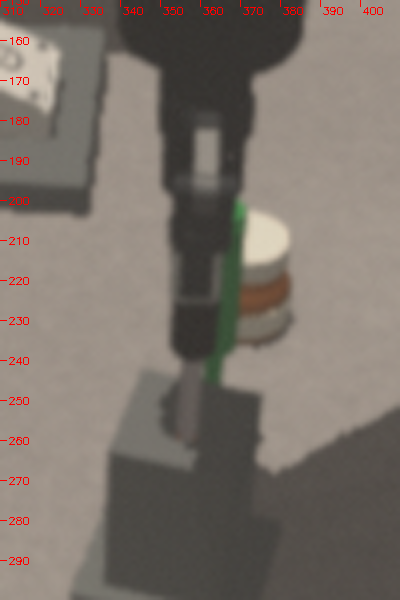

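The probe is lifted, with the stem at (358,245) still in the bore. The moves only give yaw, so to get the tilt I'll drag the hand toward the robot. The socket rim then pivots the probe in the pads.

>>> play_rows --steps '[{"translation": [-0.8,0,0],"yaw": 0,"jaw": 1},{"translation": [-1.6,0,0.1],"yaw": 0,"jaw": 1},{"translation": [-2.4,0,0.2],"yaw": 0,"jaw": 1},{"translation": [-3.2,0,0.3],"yaw": 0,"jaw": 1},{"translation": [-4,0,0.4],"yaw": 0,"jaw": 1}]'

```text
time_s: 8.85
eef_pos: [450.5, 233.4, 186.4]
eef_rot: [1.0, -0.002, 0.0, -0.0]
ft_force: [4.7, 3.6, -2.9]
width: 21.0
```

>>> play_rows --steps '[{"translation": [-0.6,0,0.1],"yaw": 0,"jaw": 1},{"translation": [-1.2,0,0.2],"yaw": 0,"jaw": 1},{"translation": [-1.2,0,0.2],"yaw": 0,"jaw": 1}]'

```text
time_s: 9.15
eef_pos: [438.7, 233.4, 188.8]
eef_rot: [1.0, -0.002, 0.0, 0.0]
ft_force: [2.4, 3.0, 0.4]
width: 20.8
```

```bash
python3 - <<'E'
from h import *
b=bot.capture("side");np.save("side4",b,allow_pickle=True)
cv2.imwrite("pics/z4.png",z(b["frame"],310,150,120,120,5));s=bot.state();print(s["eef_pos"],s["width"],s["ft_force"])
E
```

```text
[439.07915948 233.36187333 188.72642821] 21.061935981354146 [1.00692338 2.6728423  0.34314329]
```

View pics/z4.png

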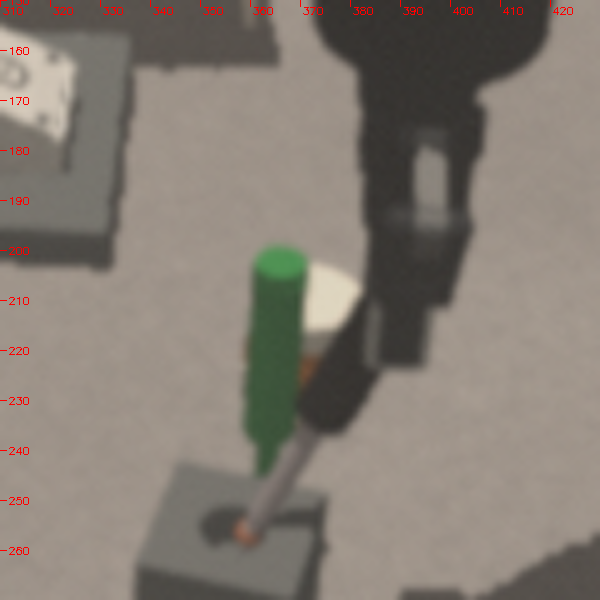

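```bash
cat >> h.py <<'E'
def ony(c,uv,y):
    o,d=ray(c,uv);return o+d*(y-o[1])/d[1]
E
python3 - <<'E'
from h import *
np.set_printoptions(precision=1,suppress=True)
c=cal("side4");yy=234
a=ony(c,(359.4,256),yy);b=ony(c,(374.2,233.5),yy);s=ony(c,(366,245.5),yy)
print(a,b,s,np.linalg.norm(a-b))
for p,q in((a,b),(a,s),(s,b)):print(np.degrees(np.arctan2((p-q)[0],(q-p)[2])))
E
```

```text
[483.7 234.   92.2] [459.7 234.  150.1] [472.8 234.  119.8] 62.684741035884
22.4625067362505
21.471491693282807
23.353336594536113
```

Tilt is about 22–23°. A little more push, then I'll firm up the grip and lift clear.

>>> play_rows --steps '[{"translation": [-0.4,0,0],"yaw": 0,"jaw": 1},{"translation": [-0.6,0,0.1],"yaw": 0,"jaw": 1},{"translation": [-0.6,0,0.1],"yaw": 0,"jaw": 1}]'

```text
time_s: 9.5
eef_pos: [433.1, 233.4, 189.5]
eef_rot: [1.0, -0.002, 0.0, -0.0]
ft_force: [3.3, 3.5, -0.1]
width: 21.2
```

>>> play_rows --steps '[{"translation": [0.1,0,0.2],"yaw": 0,"jaw": 1},{"translation": [0.1,0,0.5],"yaw": 0,"jaw": 1},{"translation": [0,0,3],"yaw": 0,"jaw": 1},{"translation": [0,0,6],"yaw": 0,"jaw": 1},{"translation": [0,0,9],"yaw": 0,"jaw": 1}]' --newtons 60

```text
time_s: 10.0
eef_pos: [432.3, 232.1, 279.9]
eef_rot: [1.0, -0.002, -0.001, 0.001]
ft_force: [0.3, 0.4, -0.3]
width: 20.5
```

>>> play_rows --steps '[{"translation": [0,-4,0],"yaw": 0,"jaw": 1},{"translation": [0,-8,0],"yaw": 0,"jaw": 1},{"translation": [0,-12,0],"yaw": 0,"jaw": 1},{"translation": [0,-16,0],"yaw": 0,"jaw": 1},{"translation": [0,-20,0],"yaw": 0,"jaw": 1}]'

```text
time_s: 10.5
eef_pos: [431.9, 31.0, 279.2]
eef_rot: [1.0, -0.003, -0.001, 0.001]
ft_force: [0.5, 0.4, -1.0]
width: 20.7
```

>>> play_rows --steps '[{"translation": [3,-4,0],"yaw": 0,"jaw": 1},{"translation": [6,-8,0],"yaw": 0,"jaw": 1},{"translation": [8,-12,0],"yaw": 0,"jaw": 1},{"translation": [10,-15,0],"yaw": 0,"jaw": 1},{"translation": [10,-17,0],"yaw": 0,"jaw": 1}]'

```text
time_s: 11.0
eef_pos: [533.3, -140.1, 277.7]
eef_rot: [1.0, -0.004, -0.002, -0.001]
ft_force: [-0.6, 0.3, -1.3]
width: 20.6
```

>>> play_rows --steps '[{"translation": [0,0,0],"yaw": 0,"jaw": 1},{"translation": [0,0,0],"yaw": 0,"jaw": 1}]'

```text
time_s: 11.2
eef_pos: [532.4, -136.8, 278.8]
eef_rot: [1.0, -0.003, -0.001, -0.0]
ft_force: [-0.7, -0.3, -1.0]
width: 20.7
```

```bash
python3 - <<'E'
from h import *
for n in("side","top"):
    c=bot.capture(n);np.save(n+"5",c,allow_pickle=True)
s=bot.state();P=s["eef_pos"];print(P,s["eef_rot"],s["width"],s["ft_force"])
b=cal("side5");u=proj(b,P)[0].round().astype(int);v=proj(cal("top5"),P)[0].round().astype(int);print(u,v)
p=np.zeros((600,800,3),np.uint8);x0,y0=max(u[0]-80,0),max(u[1]-70,0)
p[:,:500]=z(b["frame"],x0,y0,100,120,5)
p[:,500:]=cv2.resize(z(cal("top5")["frame"],370,160,60,120,5),(300,600))
cv2.imwrite("pics/z5.png",p)
E
```

```text
[ 532.80592491 -135.69495172  279.33829757] [ 9.99998562e-01 -1.62929909e-03 -4.69147698e-04  3.05946063e-05] 20.42231261875936 [-0.4673477   0.10418425 -0.98136579]
[341  85] [416 214]
```

View pics/z5.png

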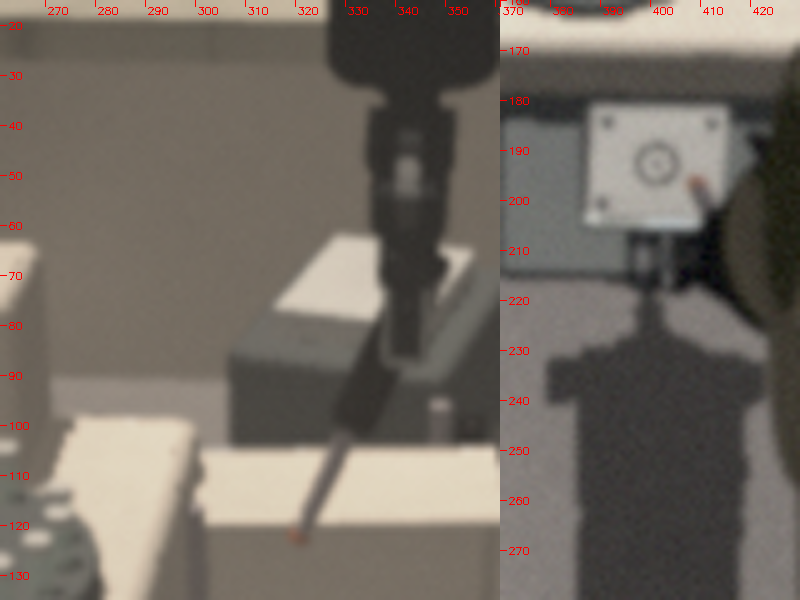

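The copper tip shows at top (409.2,196.8) and side (320.4,122.7), with the handle's lower end at side (329.4,101.4).

```bash
python3 - <<'E'
from h import *
np.set_printoptions(precision=1,suppress=True)
t,b=cal("top5"),cal("side5")
T,e=two(t,(409.2,196.8),b,(320.4,122.7));print("tip",T,e)
G=bot.state()["eef_pos"]+[0,0,18.7];print("grasp",G,"tilt",np.degrees(np.arctan2(T[0]-G[0],G[2]-T[2])),np.linalg.norm(T-G))
y=T[1];a=ony(b,(320.4,122.7),y);h=ony(b,(329.4,101.4),y);print(a,h,np.degrees(np.arctan2((a-h)[0],(h-a)[2])),np.linalg.norm(a-h))
# stem axis from mask of dark/grey: centre per row against background
f=b["frame"].astype(int)
for r in range(92,122,3):
    row=f[r].max(1)[300:350];print(r,row)
E
```

```text
tip [ 582.1 -138.4  179.9] 1.502188660150386
grasp [ 532.8 -135.7  298. ] tilt 22.63144659974673 128.06436474058904
[ 581.3 -138.4  179.8] [ 559.9 -138.4  236.5] 20.70770585866092 60.652900417666864
92 [146 146 146 146 146 142 119  91  76  73  74  73  73  74  73  73  72  72
  71  72  72  73  72  72  73  72  73  72  73  66  59  56  56  54  53  54
  55  53  54  61  70  72  75  75  77  76  77  77  77  73]
95 [150 150 149 150 149 143 119  92  77  74  74  74  74  74  74  74  75  74
  74  73  74  75  73  74  73  73  72  68  63  56  57  56  55  54  54  56
  53  56  63  69  71  72  73  72  71  72  86 118 132 132]
98 [150 149 149 148 148 143 121  91  77  75  74  75  74  75  74  75  73  73
  74  75  74  74  74  74  74  72  73  65  59  56  55  54  54  53  54  54
  58  66  71  71  74  72  73  72  74  74  81  92  96  96]
101 [158 150 149 149 148 142 120  91  76  75  74  74  74  74  74  75  74  74
  74  72  75  74  74  74  73  73  76  80  85  83  79  71  61  59  60  64
  68  72  74  72  73  74  73  74  73  75  80  91  97  92]
104 [133 156 170 172 173 172 163 144 131 128 129 128 129 129 129 128 129
[... 475 characters left out ...]
24 225 225 225 225
 225 226 226 225 225 225 226 226 226 226 226 225 225 226]
113 [195 217 221 221 222 222 222 222 223 222 222 223 223 222 222 223 223 224
 223 224 223 219 195 150 117 104 134 187 217 224 224 224 224 225 225 225
 225 225 225 225 225 225 225 225 224 225 224 224 224 224]
116 [160 182 212 220 221 222 222 222 222 221 221 221 221 221 221 222 222 222
 222 221 213 174 132 108 117 159 206 221 223 223 223 223 224 224 224 223
 223 223 223 223 223 223 223 223 224 224 223 223 224 224]
119 [ 99 126 174 193 195 195 195 194 194 195 195 195 195 194 194 195 193 193
 190 178 161 129 105 114 151 181 191 191 188 182 183 184 184 184 183 183
 183 183 182 182 182 181 183 183 182 180 177 175 174 174]
```

```bash
python3 - <<'E'
from h import *
b=cal("side5");y=-137.5
f=255-b["frame"].astype(float).min(2);pts=[]
for r in range(106,118):
    w=np.clip(f[r,315:335]-60,0,None);pts.append(((w*np.arange(315,335)).sum()/w.sum(),r))
vx,vy,x,y0=cv2.fitLine(np.array(pts,np.float32),cv2.DIST_HUBER,0,.01,.01).ravel()
p1,p2=(x-10*vx,y0-10*vy),(x+10*vx,y0+10*vy)
A,B=ony(b,p1,y),ony(b,p2,y);print(pts[0],pts[-1],A,B,np.degrees(np.arctan((A-B)[0]/(B-A)[2])))
t=proj(b,[582-5.5*np.sin(.4)*0,-138,180]);print(t)
E
```

```text
(np.float64(326.5472027972028), 106) (np.float64(323.2543352601156), 117) [ 579.20367505 -137.5         182.85733532] [ 562.52061991 -137.5         232.68847102] 18.510122985901646
[[320.11561154 122.69285917]]
```

>>> play_rows --steps '[{"translation": [0.3,0,-2.5],"yaw": 0,"jaw": 1},{"translation": [0.7,0,-5],"yaw": 0,"jaw": 1},{"translation": [1.1,0,-7.5],"yaw": 0,"jaw": 1},{"translation": [1.4,0,-9.2],"yaw": 0,"jaw": 1},{"translation": [1.4,0,-9.2],"yaw": 0,"jaw": 1}]'

```text
time_s: 11.8
eef_pos: [546.1, -136.0, 185.4]
eef_rot: [1.0, -0.002, -0.002, -0.0]
ft_force: [-0.7, 0.4, -2.0]
width: 20.5
```

>>> play_rows --steps '[{"translation": [0,0,0],"yaw": 0,"jaw": 1},{"translation": [0,0,0],"yaw": 0,"jaw": 1}]'

```text
time_s: 12.0
eef_pos: [547.8, -136.7, 188.8]
eef_rot: [1.0, -0.002, 0.001, 0.0]
ft_force: [0.8, -0.1, -0.6]
width: 20.6
```

```bash
python3 - <<'E'
from h import *
for n in("side","top"):
    c=bot.capture(n);np.save(n+"6",c,allow_pickle=True)
s=bot.state();P=s["eef_pos"];print(P,s["width"],s["ft_force"])
b=cal("side6")
p=np.zeros((600,800,3),np.uint8)
p[:,:480]=z(b["frame"],285,95,80,100,6)
p[:360,480:]=z(cal("top6")["frame"],385,170,40,45,8)[:360,:320]
cv2.imwrite("pics/z6.png",p)
f=255-b["frame"].astype(float).min(2)
E
```

```text
[ 547.77450467 -136.8910541   188.57248321] 20.695421025348672 [-0.50119546  0.43116451 -1.82925251]
```

View pics/z6.png

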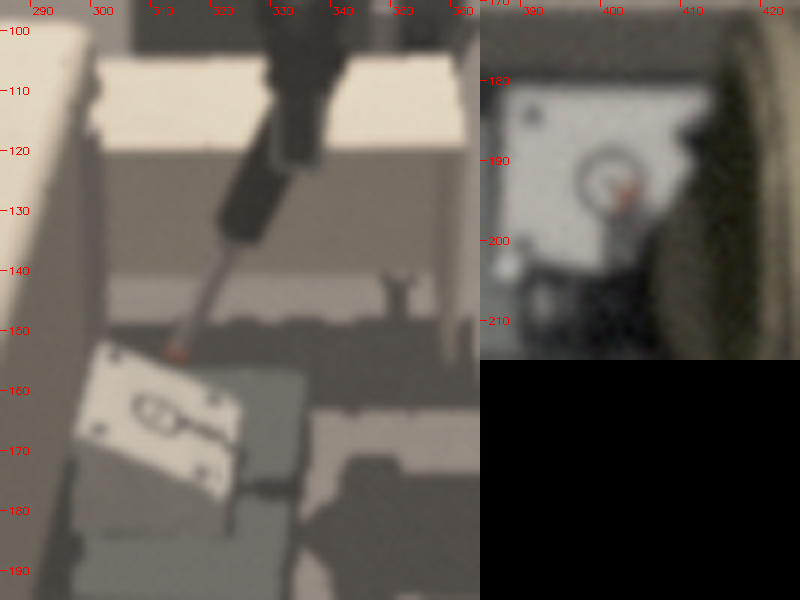

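Tip end at top (403.4,193.8) and side (314.5,154.3). Ring centre at top (401.3,192.8) and side (311.2,164.2).

```bash
python3 - <<'E'
from h import *
np.set_printoptions(precision=1,suppress=True)
t,b=cal("top6"),cal("side6")
T,e=two(t,(403.4,193.8),b,(314.5,154.3));S,e2=two(t,(401.3,192.8),b,(311.2,164.2))
print(T,e,S,e2,S-T);n=np.array([-.407,.007,.9135]);d=S-T
print("along -n",-d@n,"lateral",d-(d@n)*n)
G=bot.state()["eef_pos"]+[0,0,18.7];print("tilt from grasp, z corrected +4:",np.degrees(np.arctan2(T[0]-G[0],G[2]-T[2]-4)),np.degrees(np.arctan2(T[0]-G[0],G[2]-T[2])))
h=ony(b,(324.4,133.5),T[1]);a=ony(b,(314.5,154.3),T[1]);print(np.degrees(np.arctan2((a-h)[0],(h-a)[2])),np.linalg.norm(a-h))
E
```

```text
[ 598.4 -138.9   89. ] 3.6071426524104138 [ 605.9 -138.1   59. ] 0.8248455240122494 [  7.5   0.8 -30. ]
along -n 30.449080048225497 lateral [-4.9  1.1 -2.2]
tilt from grasp, z corrected +4: 23.904108212101487 23.182117540111488
22.432535929807408 66.14915099272356
```

>>> play_rows --steps '[{"translation": [0.2,0,-0.8],"yaw": 0,"jaw": 1},{"translation": [0.4,0,-1.6],"yaw": 0,"jaw": 1},{"translation": [0.6,0,-2.4],"yaw": 0,"jaw": 1},{"translation": [0.6,0,-2.4],"yaw": 0,"jaw": 1},{"translation": [0.6,0,-2.4],"yaw": 0,"jaw": 1}]'

```text
time_s: 12.6
eef_pos: [553.2, -136.7, 163.0]
eef_rot: [1.0, -0.002, -0.0, -0.0]
ft_force: [0.2, -0.6, -0.8]
width: 20.5
```

```bash
python3 - <<'E'
from h import *
for n in("side","top"):
    c=bot.capture(n);np.save(n+"7",c,allow_pickle=True)
for i in range(2):bot.capture("top")
s=bot.state();P=s["eef_pos"];print(P,s["width"],s["ft_force"])
p=np.zeros((400,800,3),np.uint8)
p[:,:400]=z(cal("side7")["frame"],295,130,40,40,10)
p[:,400:]=z(cal("top7")["frame"],385,175,40,40,10)
cv2.imwrite("pics/z7.png",p)
E
```

```text
[ 553.40884568 -136.85640457  163.64508587] 20.723328887939747 [ 0.76128664 -0.18063343 -0.6760807 ]
```

View pics/z7.png

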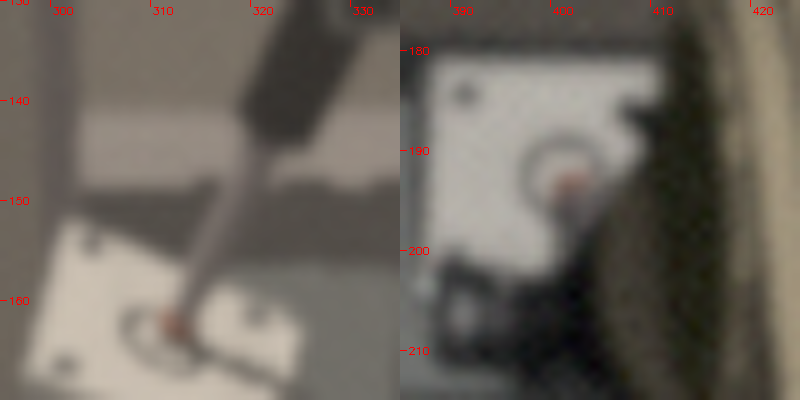

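The tip hovers about 5 mm above the ring: tip at side (312.5,163.5) against spot (311.2,164.3), and tip at top (401.9,193.2) against spot (401.3,192.8). I'll press gently along the normal, nudging slightly in +x and +y.

>>> play_rows --steps '[{"translation": [0.15,0.1,-0.25],"yaw": 0,"jaw": 1},{"translation": [0.3,0.1,-0.5],"yaw": 0,"jaw": 1},{"translation": [0.4,0.1,-0.7],"yaw": 0,"jaw": 1},{"translation": [0.4,0.1,-0.7],"yaw": 0,"jaw": 1},{"translation": [0.4,0.1,-0.7],"yaw": 0,"jaw": 1}]'

```text
time_s: 13.3
eef_pos: [557.3, -135.8, 156.4]
eef_rot: [1.0, -0.002, -0.0, 0.0]
ft_force: [-1.0, -0.6, 0.9]
width: 20.9
```

```bash
python3 - <<'E'
from h import *
F=[]
for i in range(10):
    bot.capture("top");s=bot.state();F.append(np.r_[s["eef_pos"],s["ft_force"]])
print(np.mean(F,0).round(2),np.std(F,0).round(2))
E
```

```text
[ 5.5726e+02 -1.3578e+02  1.5641e+02 -8.6000e-01  4.0000e-01  7.9000e-01] [0.01 0.02 0.04 0.44 0.61 0.39]
```

Contact force is about 1.8 N, which would put the spring in roughly 3.5 mm. A bit more to reach mid-stroke, then verify.

>>> play_rows --steps '[{"translation": [0.05,0,-0.12],"yaw": 0,"jaw": 1},{"translation": [0.1,0,-0.23],"yaw": 0,"jaw": 1},{"translation": [0.1,0,-0.23],"yaw": 0,"jaw": 1},{"translation": [0.1,0,-0.23],"yaw": 0,"jaw": 1}]'

```text
time_s: 14.2
eef_pos: [558.3, -135.8, 154.0]
eef_rot: [1.0, -0.002, -0.0, 0.0]
ft_force: [-1.7, 1.0, 3.0]
width: 20.5
```

```bash
python3 - <<'E'
from h import *
F=[]
for i in range(10):
    c=bot.capture("top");s=bot.state();F.append(np.r_[s["eef_pos"],s["ft_force"]])
print(np.mean(F,0).round(2),np.std(F,0).round(2),s["width"],s["time_s"])
np.save("top8",c,allow_pickle=True);b=bot.capture("side");np.save("side8",b,allow_pickle=True)
p=np.zeros((500,800,3),np.uint8)
p[:,:400]=z(b["frame"],295,120,40,50,10)
p[:,400:]=z(c["frame"],385,170,40,50,10)
cv2.imwrite("pics/z8.png",p)
E
```

```text
[ 558.27 -135.8   154.06   -1.39    0.59    1.97] [0.02 0.02 0.02 0.5  0.34 0.6 ] 20.570347232040437 14.7
```

View pics/z8.png

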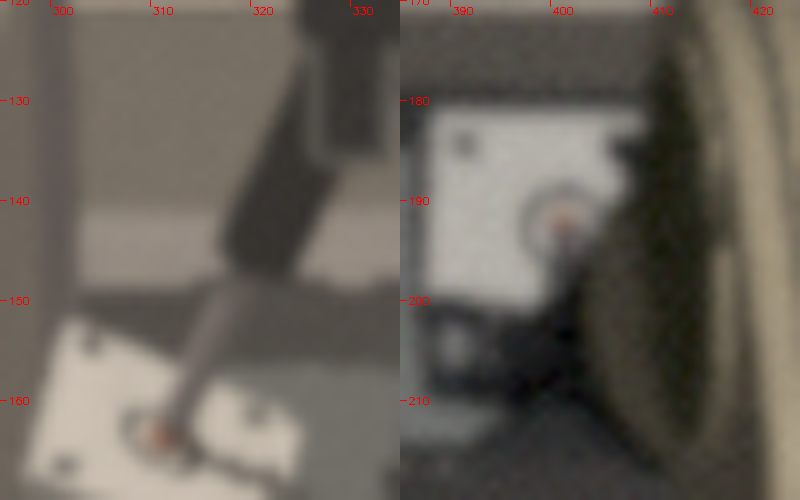

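The tip sits in the ring's centre in both views: top (401.3,192.2), side (311.0,163.9). Force is about 3.1 N, i.e. around 6 mm. One tilt and cover check before I hand in.

```bash
python3 - <<'E'
from h import *
b,t=cal("side8"),cal("top8")
a=ony(b,(311,164),-137.5);h=ony(b,(320.7,146.3),-137.5)
print("tilt",np.degrees(np.arctan2((a-h)[0],(h-a)[2])),"len",np.linalg.norm(a-h))
G=np.array([558.27,-135.8,154.06+18.7]);S=np.array([606.4,-137.7,63]);v=G-S;n=np.array([-.407,.007,.9135])
print("grasp-spot tilt",np.degrees(np.arctan2(-v[0],v[2])),np.linalg.norm(v),"err",np.degrees(np.arccos(v@n/np.linalg.norm(v))))
m=(t["frame"].min(2)>150).astype(np.uint8);k=cv2.connectedComponentsWithStats(m)[2];print([list(x) for x in k if 430<x[0]<460 and 165<x[1]<180])
m=(cal("top1")["frame"].min(2)>150).astype(np.uint8);k=cv2.connectedComponentsWithStats(m)[2];print([list(x) for x in k if 430<x[0]<460 and 165<x[1]<180])
E
```

```text
tilt 25.203117037887445 len 59.639317828506826
grasp-spot tilt 23.677556027692354 119.86394161715188 err nan
[]
[[np.int32(443), np.int32(172), np.int32(40), np.int32(66), np.int32(1952)]]<stdin>:6: RuntimeWarning: invalid value encountered in arccos
```

```bash
python3 - <<'E'
from h import *
print(bot.finish_job())
E
```

```text
the job is handed in; nothing more can be done
None
```

I handed the job in at about 15 s of the 64 s allowed. The cover is open and the probe is held pressed on the ring-marked spot. No verdict is reported, so the figures below are my own last checks.

- **Cover:** I swung it open by the bar to about 94°, measured in the top view. In the last top picture the arm hides it. A side picture taken before pressing showed it unmoved.
- **Tilt:** The moves only give yaw, so I tilted the probe by drawing its stem against the dock's socket rim, which turned it in the pads. I then raised the grip to 60 N. The last tilt readings were 23.7° and 25.2°, against the block's 24°.
- **Position:** The tip sits in the centre of the ring in both views, about 1–2 mm off at most.
- **Press:** The contact force is about 3 N, after taking off the probe's weight. The measured lengths put the spring tip 5 to 6.4 mm in, about half-way.
- **Disagreements:** Heights found from the two cameras came out 3–5 mm low against the given sizes. I used the given heights or differences between points instead. One angle-error calculation returned no number because of rounding, so I relied on the two tilt readings.
- **Bystanders:** I did not go near any of them or see contact with one, but I made no last check of their positions.

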